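# Set the neck jack and drop its lock bar

## Robot

A 6-joint arm with a two-finger parallel gripper is mounted at the origin on the work surface. World frame = base frame: x ahead of the robot, y to its left, z up, the work surface at z = 0. Lengths are in m, angles in degrees, forces in N, time in s.
With the tool pointing down it reaches from about 0.4 to 0.825 m from the base axis. Payload 7 kg.
Tool frame: the origin (TCP) lies midway between the tips of the shut fingers; the grasp point (between the pads) lies 19 mm behind it (r.grip_point_offset is the z of the grasp point in the tool frame, in m); z points along the fingers, y is the line along which they close (so a half turn about z gives the same grasp; the last joint's range is limited). The gripper opens to 88 mm and grips with 3 to 60 N. Pads are 19 mm wide; open, the fingers measure 130 mm over their backs; the gripper's body (78 mm by 193 mm) begins 47 mm behind the grasp point.
Start: joints at [93.455, 20.546, 0.682, 0, -70.136, -16.507], TCP at [0.152, 0.658, 0.227] pointing down, gripper open.
Joint ranges: [-176.03, 176.03], [-82.01, 121.73], [-58.28, 71.71], [-173.87, 95.51], [-174.79, -0.11], [-173.66, 173.66]. Speed limits (degrees/s): [136.94, 136.94, 172.46, 180, 180, 180].

## Interface

Orientations are given as [roll, pitch, yaw] about the fixed x, y, z axes, in that order (R = Rz(yaw) Ry(pitch) Rx(roll)).
In Python, from plant import r, viewer, recognise, outline_of, pinpoint gives the robot as it stands.
- The arm moves only by the tool move_arm, never from a script. Its argument "targets" is a list of rows, each a list of 2 entries, a list of its own where there are three numbers: the shift along the tool's x, y, z in cm, then the turn, a rotation vector about the tool's x, y, z in rad. A call has 1 to 5 rows; each row is the pose to reach, as a shift and turn from the pose commanded when the call began, along the tool's axes at that moment; what a row does not reach only later rows make up. A row lasts 1/8 s, in which the tool goes at most 62.5 mm and 10.7 degrees, less where a joint would pass 70% of its speed; a pose out of reach is approached as far as the arm can. A call with a gripper value outside its range is refused whole. "jaw" is the finger opening in cm, from 0 to 8.76, set as the call begins (left out, the last holds). The fingers move at their own pace and stop on an object; "squeeze" is the grip in N (left out, the last holds). Time passes only in rows, so rows that repeat a pose let the fingers close. It gives the time, the measured TCP pose, the force, the opening and the grip force at its end, in the units of the state.
- r.get_state(): the state, without advancing time (a new reading comes with each control period).
- viewer.capture(name): name is "side" or "top"; returns a dict with "image" (420x560x3 uint8, blue, green, red), "intrinsics" (3x3 intrinsics, pixels), "camera_from_world" (4x4, takes a point from world to camera coordinates). Camera axes: x right, y up, looking along -z (the intrinsics and any distortion apply to the point x, -y, -z); pixel columns grow to the right and rows downward; lengths in m; the calibration is good to about 2 mm. A picture is of the moment at which its call begins. There is no depth.
- r.close_job(): hands the job in; it is judged then, once.
Trained networks look in the newest picture that a camera, given by its name, has taken for a name from the list of things; names that differ only in an ending like _2 or _b are one class to them, and where a whole thing is asked for, a point or a joint stands for the part that bears it (a point fixed in the world has none). Each returns a list of dicts, best first, with "score" (0 to 1); they miss things now and then, are a little off and sometimes report something else, mostly with a low value. They report only what shows in the picture. A call takes as long as a camera call.
- recognise(label, camera): "box" ([left, top, right, bottom] in pixels, round what is visible of it).
- outline_of(label, camera): "mask" (420x560 bool, what is visible of it) and "box" ([left, top, right, bottom] in pixels, round what is visible of it).
- pinpoint(label, camera): "location" ([row, column] in pixels: a listed point, or the origin of a listed thing).
The state is a dict: "time_s": time; "joints": joint angles; "qd": joint speeds; "joint_torque": joint torques, N m; "tcp_pos": TCP position; "eef_rot": TCP orientation; "contact_force": force on the tool from outside, world axes, zero at the start; "moment": the same for the moment, N m; "gripper_width": finger opening in m; "gripper_force": force on a finger pad.
Only numpy, scipy, OpenCV 4.12 (cv2) and the standard library are available. Lean on these libraries where they do the work, as an engineer would, in place of code of your own. Each camera call takes 0.05 s, during which the arm holds its last target. There are 200 camera calls.

## Task

Wind the handwheel of the neck-support jack clockwise until the red-marked notch in its rim faces the latch post, leaving the latch bar parked meanwhile. Then take the bar by its red knob, lift it over the brass keeper, swing it across and let it drop fully into the wheel's notch, and let go. Do not knock the two fingerboard blanks on the rack above it or the tools lying around.

Things in the scene. Friction and masses are not known exactly. Their poses are not given: they have to be found in the camera images.
- station: Fixed pine base (x -75 to 235, y -190 to 190, 18 mm thick) with green jack housing (top 64 mm over the bench, x +-70, y -180 to 70), handwheel, latch post, dowel rack. Origin: on the wheel's axis at bench height; +x from wheel to post and rack (away from the robot), +y left. Rack uprights at y +-160, x 204 to 226, 288 mm high; the dowels and blanks above the knob begin at x about 112 and 133 mm.
- support_top (a point): Middle of the top of the jack's cork-topped neck support, a 60 x 40 mm pad (long side along station x) at station x -15, y -140 mm; 118 mm over the bench when the wheel reads 0. It rises 6 mm per rad of the wheel. Nothing to do with it.
- wheel_grip (a point): Middle of the wheel's brass wing grip, on the wheel's axis, 100 mm over the bench; x axis along the wing towards the notch. Wing: upright flat bar 64 mm long, 14 mm thick, from 86 mm (wheel's top face) to 114 mm over the bench. Wheel: steel, 130 mm in diameter, 16 mm thick, one open notch 20 mm wide and 24 mm deep in the rim between two red stripes.
- wheel (a joint): Handwheel angle, rad; grows clockwise seen from above; 0 when the notch points along the station's +x, at the latch post. Starts between -2.9 and -1.9; stops at -3.1 and 0.4. Stiff (about 0.12 N m), stays where it is left. The wing's yaw is the station's yaw minus this value.
- latch_knob (a point): Centre of the red knob on the latch bar: upright cylinder 16 mm in diameter, 42 mm long, on a thin stem; 55 mm above the bar's centre line, 90 mm from the post's axis, 135 mm over the bench when the bar is level. The blanks above leave no room for an upright gripper: come from the wheel's side, tool leaning back about 25 degrees.
- latch_pivot (a point): Point on the latch post's upright axis about which the bar swings and lifts: station x 170, y 0, 80 mm over the bench. The bar is a round steel rod, 12 mm in diameter, 122 mm from here to its tip, about 0.16 kg.
- swing (a joint): Turn of the latch bar about the upright post, rad. 0: bar points from the post to the wheel's axis (over the notch's place); positive: swung to the station's +y side. Parked at 0.58 to 0.68; range -0.2 to 0.74; light friction, stays where it is left.
- keeper_top (a point): Middle of the top edge of the brass keeper, a fixed upright plate 6 mm thick and 18 mm long, its top 88 mm over the bench, 57 mm from the post's axis at swing 0.38, between the parked bar and the wheel. The bar must be raised to about 0.27 rad to pass over it.
- latch (a joint): Lift of the latch bar, rad: 0 level (lowest: parked, or home in the notch), positive tip up, at most 0.5. Falls by its weight when let go; on the rim beside the notch it reads about 0.1. Lifted by a, the knob's centre lies 90 cos a - 55 sin a mm from the post's axis and 80 + 90 sin a + 55 cos a mm over the bench.
- blank_low: Lower loose rosewood fingerboard blank on the dowels, 70 x 460 x 8 mm; origin at the centre of its underside, 200 mm above the bench. Leave alone.
- blank_high: Upper loose rosewood fingerboard blank, same size, underside 250 mm above the bench. Leave alone.
- beam: Steel leveling beam, 400 x 40 x 20 mm, lying across in front of the station, long side along its y; origin at the centre of its underside. Leave alone.
- sander: Red aluminium sanding block, 120 x 50 x 26 mm, lying left of the station; origin at the centre of its underside. Leave alone.
- file: Chrome nut file, about 220 mm long, 18 mm thick, lying right of the station; origin on its underside near the middle. Leave alone.
- nut: Bone nut, 52 x 6 x 9 mm, lying on the base board front left; origin at the centre of its underside. Leave alone.

How it is judged (in metres and radians):
On the way, in this order (a step that is already met when the one before it is completed fails the run):
1. the handwheel is wound until its notch faces the latch post (within 0.08 rad) while the latch bar is still parked beyond the keeper and down (value of joint wheel between -0.08 and 0.08 rad and value of joint swing above 0.5 rad and value of joint latch below 0.05 rad), for 0.2 s.
2. the latch bar is raised and past the keeper on the wheel's side (value of joint latch above 0.12 rad and value of joint swing below 0.3 rad), for 0.05 s.
At the end, for the whole second after the job is handed in: The latch bar lies fully down in the wheel's notch (lift under 0.035 rad, swing within 0.08 rad of the middle), the wheel's notch within 0.12 rad of the latch post, all at rest and released (value of joint latch below 0.035 rad and value of joint swing between -0.08 and 0.08 rad and value of joint wheel between -0.12 and 0.12 rad and velocity of joint each of latch, wheel below 0.05 rad/s); the robot touches nothing.
It fails at once if a fingerboard blank is moved more than 12 mm (distance of any of blank_low, blank_high from where it was at the start of the episode above 0.012 m).
It fails at once if the beam, sanding block, file or nut is moved more than 15 mm (distance of any of beam, sander, file, nut from where it was at the start of the episode above 0.015 m).
It also fails if it takes over 64 s, if anything falls off the work surface, if the arm or the gripper's body presses on something with over 40 N, if the wrist force passes 120 N, or if a joint passes its speed limit or range.

## Working session

There is one attempt and no reset: what is moved stays moved. The work goes in short steps, Python scripts to look and compute and a tool call to move; the robot and the scene stay as the last step left them, time stands still between calls to the robot, and variables do not carry over. Pictures are saved under pics/ and viewed, at most 10 in all, crops included, and the job is handed in when it is done.

Besides the shell and the picture viewer there is one more tool, called after "Emit:" in YAML: its name, and indented under it one key for each argument. move_arm: Moves the arm, as the interface text tells. Its arguments: {"type":"object","properties":{"targets":{"type":"array","items":{"type":"array"}},"jaw":{"type":"number"},"squeeze":{"type":"number"}},"required":["targets"]}

```bash
ls; mkdir -p pics; python3 - <<'E'
from plant import r, viewer, recognise, outline_of, pinpoint
import cv2, numpy as np
s=r.get_state(); print(s['time_s'],s['tcp_pos'],s['eef_rot'],r.grip_point_offset)
ims=[]
for c in ('side','top'):
    d=viewer.capture(c); cv2.imwrite(f'pics/{c}0.png',d['image']); 
    print(c,np.round(d['intrinsics'],1).tolist(),np.round(d['camera_from_world'],3).tolist(), [k for k in d])
    for n in ('support_top','wheel_grip','latch_knob','latch_pivot','keeper_top','station','blank_low','blank_high','beam','sander','file','nut'):
        print(c,n,[(np.round(p['location'],1).tolist(),round(p['score'],2)) for p in pinpoint(n,c)[:2]])
E
```

```text
pics
0.0 [0.15234718 0.65707909 0.22560455] [ 1.79904062e+02 -6.87957659e-03 -1.30596707e+01] -0.0188
side [[430.4, 0.0, 280.7], [0.0, 430.4, 213.0], [0.0, 0.0, 1.0]] [[-0.997, -0.074, 0.022, 0.596], [0.061, -0.58, 0.812, -0.167], [-0.047, 0.811, 0.583, -1.03], [0.0, 0.0, 0.0, 1.0]] ['image', 'intrinsics', 'camera_from_world']
side support_top [([183.1, 310.8], 0.83)]
side wheel_grip [([213.8, 295.7], 0.79)]
side latch_knob [([208.2, 250.7], 0.52)]
side latch_pivot [([210.4, 231.6], 0.96), ([185.8, 310.2], 0.32)]
side keeper_top [([214.6, 242.9], 0.48)]
side station [([248.9, 293.1], 0.7), ([174.3, 227.4], 0.61)]
side blank_low [([173.2, 228.8], 0.59), ([205.9, 253.1], 0.48)]
side blank_high [([212.0, 294.6], 0.72), ([150.2, 230.9], 0.7)]
side beam [([248.4, 336.3], 0.95)]
side sander [([277.5, 298.8], 0.73), ([312.1, 240.5], 0.59)]
side file [([189.2, 283.9], 0.67)]
side nut [([276.0, 300.7], 0.37)]
top [[524.4, 0.0, 277.1], [0.0, 524.4, 210.8], [0.0, 0.0, 1.0]] [[0.019, -1.0, -0.008, 0.038], [0.998, 0.019, 0.052, -0.582], [-0.052, -0.009, 0.999, -1.43], [0.0, 0.0, 0.0, 1.0]] ['image', 'intrinsics', 'camera_from_world']
top support_top [([230.9, 382.3], 0.79)]
top wheel_grip [([213.6, 327.1], 0.56)]
top latch_knob [([172.0, 312.9], 0.61), ([169.2, 327.0], 0.49)]
top latch_pivot [([153.7, 333.4], 0.68), ([167.2, 327.6], 0.21)]
top keeper_top [([167.4, 327.9], 0.45)]
top station [([216.5, 322.9], 0.73), ([197.7, 417.7], 0.55)]
top blank_low [([139.8, 335.0], 0.76)]
top blank_high [([138.0, 359.4], 0.73)]
top beam [([256.6, 323.8], 0.92)]
top sander [([179.0, 241.6], 0.84), ([170.0, 312.1], 0.6)]
top file [([196.2, 415.4], 0.6), ([168.1, 326.8], 0.22)]
top nut [([220.0, 275.1], 0.54)]
```

```bash
cat > h.py <<'E'
import numpy as np, cv2
from scipy.optimize import least_squares
from scipy.spatial.transform import Rotation as R
def P(d):
    M=d['camera_from_world']; K=d['intrinsics']
    def f(X):
        X=np.atleast_2d(X); c=X@M[:3,:3].T+M[:3,3]; c=c*[1,-1,-1]; q=c@K.T
        return q[:,:2]/q[:,2:]
    return f
def ray(d,rc,z):
    M=d['camera_from_world'];K=d['intrinsics']
    v=np.linalg.inv(K)@[rc[1],rc[0],1]; v=M[:3,:3].T@(v*[1,-1,-1]); o=-M[:3,:3].T@M[:3,3]
    return o+v*(z-o[2])/v[2]
E
python3 - <<'E'
from plant import *
from plant import viewer
from h import *
s=viewer.capture('side');t=viewer.capture('top')
def pr(n,z,a,b): print(n,'side',ray(s,a,z).round(4),'top',ray(t,b,z).round(4))
pr('pivot',.08,(210.4,231.6),(153.7,333.4))
pr('wheel',.1,(213.8,295.7),(213.6,327.1))
pr('knob',.135,(208.2,250.7),(172,312.9))
pr('keeper',.088,(214.6,242.9),(167.4,327.9))
pr('station',0,(248.9,293.1),(216.5,322.9))
pr('beam',0,(248.4,336.3),(256.6,323.8))
pr('support',.13,(183.1,310.8),(230.9,382.3))
a=s['image'][130:330,160:400];b=t['image'][100:300,200:440]
cv2.imwrite('pics/a.png',np.vstack([cv2.resize(a,(720,600),interpolation=2)]));cv2.imwrite('pics/b.png',cv2.resize(b,(720,600),interpolation=2))
E
```

```text
pivot side [ 0.7341 -0.1104  0.08  ] top [ 0.7319 -0.0978  0.08  ]
wheel side [ 0.5686 -0.0848  0.1   ] top [ 0.572  -0.0817  0.1   ]
knob side [ 0.6754 -0.0478  0.135 ] top [ 0.6752 -0.0412  0.135 ]
keeper side [ 0.7008 -0.0843  0.088 ] top [ 0.6941 -0.0831  0.088 ]
station side [ 0.5703 -0.0681  0.    ] top [ 0.5685 -0.0787  0.    ]
beam side [ 0.4586 -0.0813  0.    ] top [ 0.4574 -0.0829  0.    ]
support side [ 0.5347 -0.1851  0.13  ] top [ 0.5294 -0.2191  0.13  ]
```

View pics/a.png

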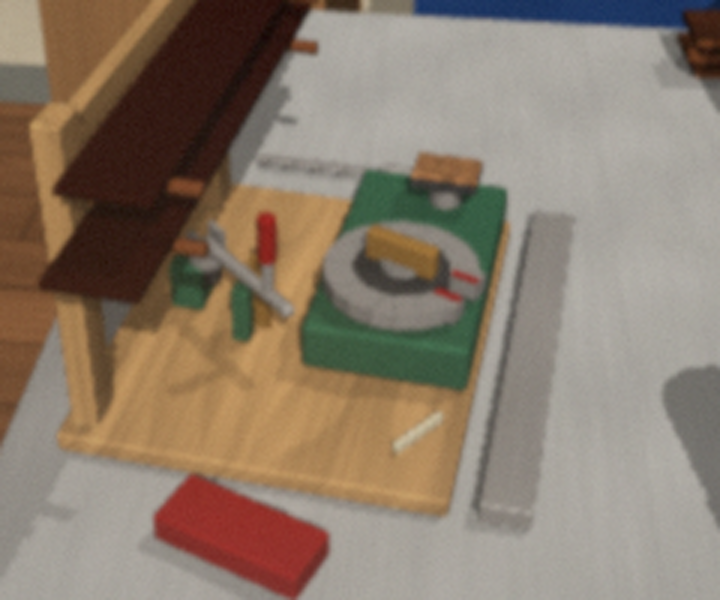

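View pics/b.png

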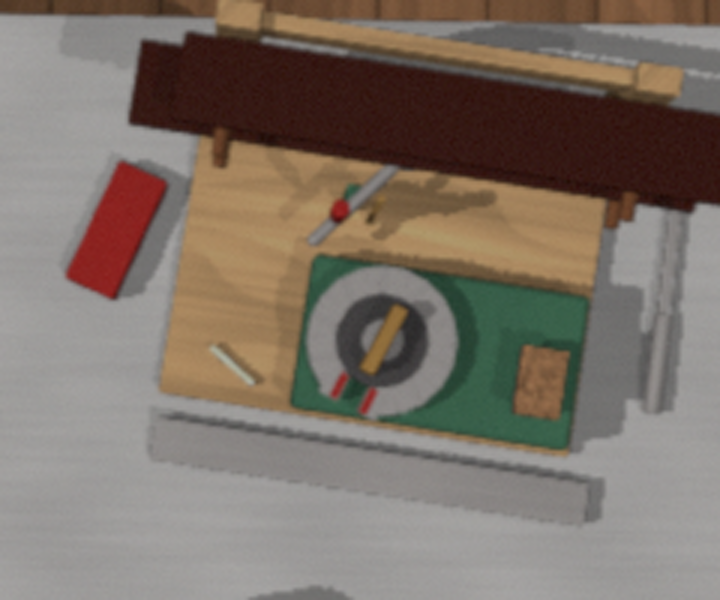

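The side view shows the station with the wing at crop (402,252), the notch stripes pointing at the robot and the knob at crop (267,238). The top view has the wheel centre at crop (382,341), the notch at (354,394), the knob at (340,210) and the housing corners at (320,256), (587,298), (293,408) and (570,447). I'll fit the station pose to these points.

```bash
cat >> h.py <<'E'
def goto(st,pos,rot):
    """shift (cm) and rotvec from the measured pose st to world pos, R"""
    R0=R.from_euler('xyz',st['eef_rot'],degrees=True); R1=rot if isinstance(rot,R) else R.from_euler('xyz',rot,degrees=True)
    return (R0.inv().apply(np.array(pos)-st['tcp_pos'])*100).round(2).tolist(), (R0.inv()*R1).as_rotvec().round(3).tolist()
E
python3 - <<'E'
from plant import r,viewer,outline_of
from h import *
s=viewer.capture('side');t=viewer.capture('top')
cb=lambda x,y:(200+x/3-.33,100+y/3-.33); ca=lambda x,y:(160+x/3-.33,130+y/3-.33)
obs=[(t,(70,70,64),cb(320,256)),(t,(70,-180,64),cb(587,298)),(t,(-70,70,64),cb(293,408)),(t,(-70,-180,64),cb(570,447)),
(t,(0,0,86),cb(382,341)),(t,(-75,190,18),cb(160,392)),(t,(170,0,80),(333.4,153.7)),(t,(0,0,100),(327.1,213.6)),
(s,(70,-180,64),ca(365,172)),(s,(-70,-180,64),ca(507,188)),(s,(-75,190,18),ca(450,500)),(s,(235,190,18),ca(62,430)),(s,(170,0,80),(231.6,210.4)),(s,(0,0,100),(295.7,213.8))]
def X(p,l): c,n=np.cos(p[2]),np.sin(p[2]); return [p[0]+(c*l[0]-n*l[1])/1e3,p[1]+(n*l[0]+c*l[1])/1e3,l[2]/1e3]
f=lambda p:np.concatenate([(P(d)(X(p,l))-q)[0] for d,l,q in obs])
o=least_squares(f,[.57,-.083,-.13],loss='soft_l1'); p=o.x
print('station',p[:2].round(4),np.degrees(p[2]).round(2)); print(f(p).reshape(-1,2).round(1).tolist())
# wing yaw and knob swing from outlines
for n in ('wheel_grip','latch_knob','wheel'):
  for c,d in (('top',t),('side',s)):
    for m in outline_of(n,c)[:2]:
        k=m['mask']; ys,xs=np.nonzero(k); print(n,c,round(m['score'],2),k.sum(),np.round(m['box'],1).tolist(),xs.mean().round(1),ys.mean().round(1))
# red knob by colour in top/side
for c,d in (('top',t),('side',s)):
    hsv=cv2.cvtColor(d['image'],cv2.COLOR_BGR2HSV); k=((hsv[...,0]<8)|(hsv[...,0]>172))&(hsv[...,1]>150)&(hsv[...,2]>90)
    n,l,st,ce=cv2.connectedComponentsWithStats(k.astype(np.uint8)); print(c,[(st[i,4],st[i,:4].tolist(),ce[i].round(1).tolist()) for i in range(1,n) if st[i,4]>4])
for sw in (.58,.63,.68):
    a=np.pi-sw; K=[170+90*np.cos(a),90*np.sin(a),135]; W=X(p,K); print(sw,np.round(W,4),P(t)(W).round(1),P(s)(W).round(1))
for w in (-2.9,-2.8,-2.7):
    L=[58*np.cos(-w),58*np.sin(-w),86];print(w,P(t)(X(p,L)).round(1),P(s)(X(p,L)).round(1))
print('stripes mid top',cb(354,394),'side',ca(457,286))
st=r.get_state(); print(goto(st,[p[0],p[1],.25],[180,0,-26]))
E
```

```text
station [ 0.5718 -0.0838] -7.94
[[-1.5, -0.7], [2.3, -0.0], [-0.7, 0.5], [0.3, 2.4], [0.4, 0.6], [-0.3, 0.8], [3.7, -3.1], [0.8, 0.1], [0.3, -1.8], [1.2, -0.7], [0.6, 1.3], [-1.8, 1.8], [-2.5, 0.6], [-1.3, 0.2]]
wheel_grip top 0.88 1855 [303.2, 188.7, 352.0, 238.0] 327.6 212.2
wheel_grip top 0.73 204 [304.5, 153.9, 330.9, 182.5] 316.5 168.1
wheel_grip side 0.77 1531 [268.7, 204.4, 320.8, 240.2] 293.5 221.9
wheel_grip side 0.69 327 [228.7, 201.1, 260.9, 237.3] 244.7 218.0
latch_knob top 0.7 187 [301.1, 155.2, 334.8, 180.9] 316.5 168.1
latch_knob top 0.19 168 [301.1, 153.9, 334.2, 182.2] 316.6 167.8
latch_knob side 0.7 299 [230.6, 198.3, 255.7, 238.4] 245.2 217.9
wheel top 0.59 1895 [303.2, 186.5, 355.1, 237.4] 327.7 212.2
wheel top 0.25 176 [301.7, 152.7, 332.0, 180.9] 317.4 167.3
wheel side 0.65 1560 [266.5, 202.4, 322.2, 239.9] 293.2 222.0
wheel side 0.64 1632 [317.3, 200.8, 350.1, 306.0] 335.2 255.8
top [(np.int32(728), [223, 155, 32, 44], [238.5, 176.3]), (np.int32(29), [310, 167, 6, 6], [312.7, 169.7]), (np.int32(11), [311, 225, 4, 7], [312.6, 227.9]), (np.int32(10), [321, 230, 4, 7], [322.5, 233.0])]
side [(np.int32(97), [246, 201, 6, 17], [248.5, 209.1]), (np.int32(6), [306, 226, 5, 3], [307.8, 227.0]), (np.int32(1215), [212, 289, 57, 40], [240.2, 308.0])]
0.58 [ 0.6724 -0.0481  0.135 ] [[315.6 173.1]] [[252.  208.2]]
0.63 [ 0.6755 -0.0448  0.135 ] [[314.3 171.9]] [[250.5 208.9]]
0.68 [ 0.6787 -0.0416  0.135 ] [[313.1 170.6]] [[249.  209.6]]
-2.9 [[318.9 234.4]] [[315.7 225. ]]
-2.8 [[316.9 233.4]] [[314.7 226.3]]
-2.7 [[315.  232.2]] [[313.4 227.5]]
stripes mid top (317.67, 231.00333333333333) side (312.0033333333334, 225.0033333333333)
([57.6, 62.75, -2.34], [0.0, -0.0, 0.226])
```

Emit:
move_arm:
  targets:
    - [[57.5,62.8,-2.3],[0,0,0.24]]
    - [[57.5,62.8,-2.3],[0,0,0.24]]
    - [[57.5,62.8,-2.3],[0,0,0.24]]
    - [[57.5,62.8,-2.3],[0,0,0.24]]
    - [[57.5,62.8,-2.3],[0,0,0.24]]
  jaw: 5

```text
time_s: 2.42
tcp_pos: [0.3066, 0.3837, 0.2354]
eef_rot: [-179.9, 0.0, -26.8]
contact_force: [1.2, 1.0, -0.0]
gripper_width: 0.0505
gripper_force: 0.0
```

Emit:
move_arm:
  targets:
    - [[44.6,29.7,-1.4],[0,0,0]]
    - [[44.6,29.7,-1.4],[0,0,0]]
    - [[44.6,29.7,-1.4],[0,0,0]]
    - [[44.6,29.7,-1.4],[0,0,0]]
    - [[44.6,29.7,-1.4],[0,0,0]]

```text
time_s: 3.05
tcp_pos: [0.4607, 0.1119, 0.2439]
eef_rot: [-179.9, -0.0, -26.8]
contact_force: [0.8, 0.9, -0.1]
gripper_width: 0.0502
gripper_force: 0.0
```

```bash
python3 - <<'E'
from plant import r
from h import *
st=r.get_state(); print(st['time_s'],st['tcp_pos'],st['eef_rot'],st['joints']); print(goto(st,[.571,-.083,.20],[180,0,-27]))
E
```

```text
3.05 [0.46071776 0.11189556 0.24386355] [-1.79919310e+02 -4.68951847e-02 -2.67716769e+01] [ 3.75202642e+01  4.83726327e-01 -2.21617280e+01  7.86228680e-03
 -6.72615007e+01  2.57050588e+01]
([18.62, 12.44, 4.38], [-0.001, -0.001, 0.004])
```

Emit:
move_arm:
  targets:
    - [[18.6,12.4,1],[0,0,0]]
    - [[18.6,12.4,4.4],[0,0,0]]
    - [[18.6,12.4,4.4],[0,0,0]]
    - [[18.6,12.4,4.4],[0,0,0]]
    - [[18.6,12.4,4.4],[0,0,0]]

```text
time_s: 3.68
tcp_pos: [0.5702, -0.0834, 0.1975]
eef_rot: [179.9, 0.1, -27.0]
contact_force: [-0.9, 0.5, -0.2]
gripper_width: 0.05
gripper_force: 0.0
```

```bash
python3 - <<'E'
from plant import r,viewer,pinpoint
from h import *
st=r.get_state(); print(st['time_s'],st['tcp_pos'],st['eef_rot'],st['joints']); print(goto(st,[.571,-.083,.092],[180,0,-27]))
a=viewer.capture('side')['image'];b=viewer.capture('top')['image']
cv2.imwrite('pics/c.png',np.hstack([cv2.resize(a[140:290,200:350],(400,400)),cv2.resize(b[140:290,250:400],(400,400))]))
E
```

```text
3.675 [ 0.57019397 -0.08335105  0.1975104 ] [ 1.79900869e+02  1.17884133e-01 -2.70150239e+01] [ 1.11281899e+01  1.26035713e+01 -1.43826339e+01  5.77686305e-03
 -6.31677333e+01  5.18542737e+01]
([0.08, -0.09, 10.55], [0.002, 0.002, -0.0])
```

View pics/c.png

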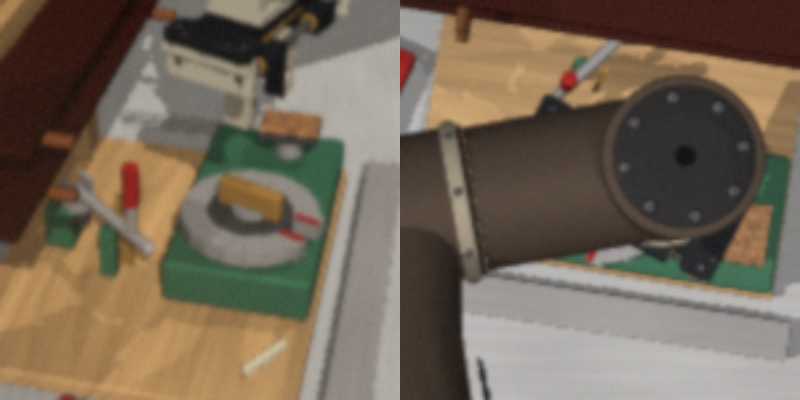

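The side view shows the open jaw above the wing at crop (250,195). The top view has the body long axis ending short of the knob. I'm descending now.

Emit:
move_arm:
  targets:
    - [[0.1,0,5.5],[0,0,0]]
    - [[0.1,0,9],[0,0,0]]
    - [[0.1,0,10.2],[0,0,0]]
    - [[0.1,0,10.2],[0,0,0]]

```text
time_s: 4.28
tcp_pos: [0.5711, -0.0806, 0.0977]
eef_rot: [180.0, -0.0, -26.7]
contact_force: [-0.7, 0.4, 0.5]
gripper_width: 0.0499
gripper_force: 0.0
```

Emit:
move_arm:
  targets:
    - [[0,0,0],[0,0,0]]
    - [[0,0,0],[0,0,0]]
    - [[0,0,0],[0,0,0]]
    - [[0,0,0],[0,0,0]]
    - [[0,0,0],[0,0,0]]
  jaw: 0.6
  squeeze: 15

```text
time_s: 4.9
tcp_pos: [0.5703, -0.0827, 0.0975]
eef_rot: [179.9, 0.0, -26.8]
contact_force: [-2.1, -5.6, 4.4]
gripper_width: 0.0142
gripper_force: 15.0
```

Emit:
move_arm:
  targets:
    - [[0,0.1,0],[0,0,0]]
    - [[0,0.1,0],[0,0,0.05]]
    - [[0,0.1,0],[0,0,0.15]]
    - [[0,0.1,0],[0,0,0.25]]
    - [[0,0.1,0],[0,0,0.25]]
  squeeze: 45

```text
time_s: 5.52
tcp_pos: [0.5709, -0.082, 0.0975]
eef_rot: [-180.0, -0.0, -41.1]
contact_force: [0.2, 1.3, 4.7]
gripper_width: 0.0142
gripper_force: 45.0
```

```bash
python3 - <<'E'
from plant import r
st=r.get_state()
for k in ('time_s','tcp_pos','eef_rot','joints','contact_force','moment','gripper_width','gripper_force'): print(k,st[k])
E
```

```text
time_s 5.525
tcp_pos [ 0.57088935 -0.08198839  0.09754632]
eef_rot [-1.79950632e+02 -2.79333418e-02 -4.10871673e+01]
joints [ 1.12456658e+01  1.80266298e+01 -2.15325200e+01 -1.04578170e-02
 -5.03847030e+01  3.76738433e+01]
contact_force [0.1692834  1.30688725 4.73663998]
moment [ 0.44845729  0.23835323 -0.09612794]
gripper_width 0.014154984102244904
gripper_force 44.968249797821045
```

Emit:
move_arm:
  targets:
    - [[0,0,0],[0,0,0.15]]
    - [[0,0,0],[0,0,0.3]]
    - [[0,0,0],[0,0,0.45]]
    - [[0,0,0],[0,0,0.6]]
    - [[0,0,0],[0,0,0.75]]

```text
time_s: 6.15
tcp_pos: [0.5734, -0.0807, 0.0976]
eef_rot: [-179.7, 0.1, -84.2]
contact_force: [7.5, 5.8, -4.0]
gripper_width: 0.0135
gripper_force: 45.0
```

Emit:
move_arm:
  targets:
    - [[0,0,0],[0,0,0.15]]
    - [[0,0,0],[0,0,0.3]]
    - [[0,0,0],[0,0,0.45]]
    - [[0,0,0],[0,0,0.6]]
    - [[0,0,0],[0,0,0.75]]

```text
time_s: 6.78
tcp_pos: [0.5761, -0.0814, 0.0976]
eef_rot: [-179.6, 0.4, -127.1]
contact_force: [17.3, -3.5, -14.6]
gripper_width: 0.0139
gripper_force: 45.1
```

Emit:
move_arm:
  targets:
    - [[0,0,0],[0,0,0.15]]
    - [[0,0,0],[0,0,0.3]]
    - [[0,0,0],[0,0,0.45]]
    - [[0,0,0],[0,0,0.6]]
    - [[0,0,0],[0,0,0.7]]

```text
time_s: 7.4
tcp_pos: [0.5776, -0.0835, 0.0977]
eef_rot: [-179.7, 0.6, -167.1]
contact_force: [23.6, -16.5, -21.6]
gripper_width: 0.0135
gripper_force: 45.0
```

```bash
python3 - <<'E'
from plant import r,viewer
import cv2
st=r.get_state()
for k in ('time_s','tcp_pos','eef_rot','joints','contact_force','moment','gripper_width','gripper_force'): print(k,st[k])
E
```

```text
time_s 7.4
tcp_pos [ 0.57755339 -0.08346939  0.09766135]
eef_rot [-179.74746546    0.63619072 -167.14153013]
joints [ 11.12456965  18.24027633 -21.32343848   0.30530889 -49.79314611
 -88.46328529]
contact_force [ 23.59463722 -16.51578022 -21.55448901]
moment [-5.9855184  -9.12590298  0.22206322]
gripper_width 0.013483926707069405
gripper_force 45.03916025161743
```

Emit:
move_arm:
  targets:
    - [[-0.3,-0.2,0],[0,0,0]]
    - [[-0.6,-0.4,0],[0,0,0]]
    - [[-0.6,-0.4,0],[0,0,0]]
    - [[-0.6,-0.4,0],[0,0,0]]

```text
time_s: 7.9
tcp_pos: [0.5777, -0.0837, 0.0976]
eef_rot: [179.9, 0.1, -167.0]
contact_force: [-0.7, 5.1, 4.1]
gripper_width: 0.0136
gripper_force: 45.0
```

Emit:
move_arm:
  targets:
    - [[0,-0.05,0],[0,0,0.12]]
    - [[0,-0.1,0],[0,0,0.24]]
    - [[0,-0.1,0],[0,0,0.365]]
    - [[0,-0.1,0],[0,0,0.365]]
    - [[0,-0.1,0],[0,0,0.365]]

```text
time_s: 8.52
tcp_pos: [0.5778, -0.0851, 0.0976]
eef_rot: [179.9, 0.0, 172.2]
contact_force: [-0.7, 4.5, 5.7]
gripper_width: 0.0141
gripper_force: 45.0
```

```bash
python3 - <<'E'
from plant import r,viewer,outline_of
from h import *
st=r.get_state()
for k in ('time_s','tcp_pos','eef_rot','joints','contact_force'): print(k,st[k])
s=viewer.capture('side')['image']; cv2.imwrite('pics/d.png',cv2.resize(s[150:300,200:400],(800,600),interpolation=2))
E
```

```text
time_s 8.525
tcp_pos [ 0.57775478 -0.08514463  0.09755386]
eef_rot [1.79946121e+02 4.60829863e-02 1.72178379e+02]
joints [ 1.07649924e+01  1.86344785e+01 -2.05873191e+01 -4.70008467e-02
 -5.07173593e+01 -1.08556853e+02]
contact_force [-0.65849737  4.45324927  5.68895454]
```

View pics/d.png

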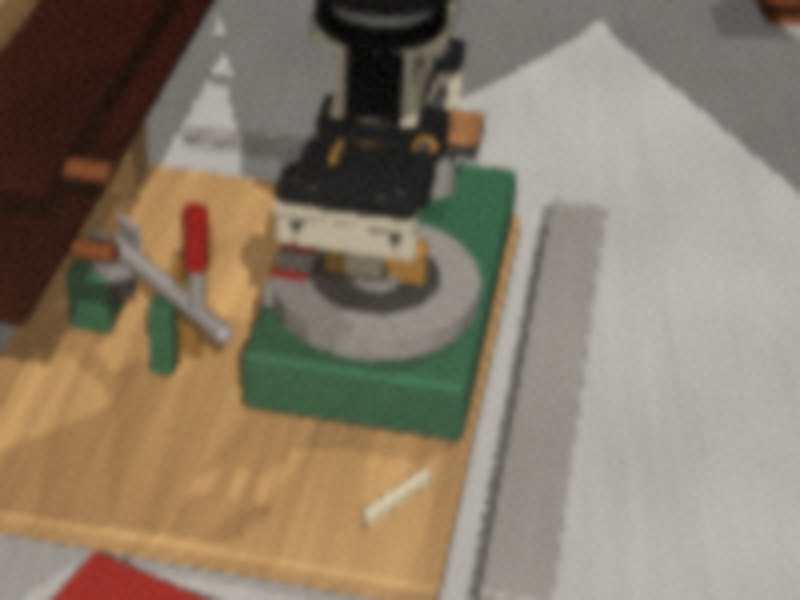

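The notch stripes at crop (290,265) now face the post, and the bar is still parked with the knob at crop (196,240). I'm releasing and backing up.

Emit:
move_arm:
  targets:
    - [[0,0,0],[0,0,0]]
    - [[0,0,0],[0,0,0]]
    - [[0,0,-2],[0,0,0]]
    - [[0,0,-7],[0,0,0]]
    - [[0,0,-12],[0,0,0]]
  jaw: 5

```text
time_s: 9.2
tcp_pos: [0.5768, -0.0861, 0.2178]
eef_rot: [-180.0, -0.1, 172.0]
contact_force: [0.6, -0.1, 0.5]
gripper_width: 0.0497
gripper_force: 0.0
```

```bash
cat > plan.py <<'E'
from h import *
# latch model, arm frame
C=np.array([.5739,-.0846]); YAW=np.radians(-7.9)
def W(x,y,z): c,n=np.cos(YAW),np.sin(YAW); return np.array([C[0]+c*x-n*y,C[1]+n*x+c*y,z])
def knob(sw,a,piv=.170):
    d=.09*np.cos(a)-.055*np.sin(a); return W(piv-d*np.cos(sw),d*np.sin(sw),.08+.09*np.sin(a)+.055*np.cos(a))
def rot(lean,roll=0,flip=0):
    # tool z down, leaning back (fingers point to +x station); roll>0: top towards -y station
    B=R.from_euler('z',YAW)*R.from_euler('x',roll)*R.from_euler('y',-lean,degrees=True)*R.from_euler('x',180,degrees=True)
    return B*R.from_euler('z',180,degrees=True) if flip else B
def tcp(k,Rt,back=0): return k+Rt.apply([0,0,.0188-back])
E
python3 - <<'E'
from plant import r,viewer
from plan import *
st=r.get_state(); print(st['time_s'],st['tcp_pos'],st['eef_rot'],st['joints'])
for f in (0,1): print(rot(32,0,f).as_euler('xyz',degrees=True).round(1), rot(32,0,f).apply([0,0,1]).round(2))
k=knob(.66,0); print('knob',k)
Rt=rot(32,0,1); print('pre',tcp(k,Rt,.09),goto(st,tcp(k,Rt,.09),Rt))
s=viewer.capture('side');t=viewer.capture('top')
for c,d in (('top',t),('side',s)):
    hsv=cv2.cvtColor(d['image'],cv2.COLOR_BGR2HSV); m=((hsv[...,0]<8)|(hsv[...,0]>172))&(hsv[...,1]>150)&(hsv[...,2]>90)
    n,l,q,ce=cv2.connectedComponentsWithStats(m.astype(np.uint8)); print(c,[(q[i,4],ce[i].round(1).tolist()) for i in range(1,n) if q[i,4]>4])
    for sw in (.6,.64,.68): print(sw,P(d)(knob(sw,0)).round(1))
cv2.imwrite('pics/e.png',np.hstack([cv2.resize(s['image'][150:300,200:350],(400,400)),cv2.resize(t['image'][140:290,250:400],(400,400))]))
E
```

```text
9.2 [ 0.57680171 -0.08610552  0.21784081] [-1.79956711e+02 -1.04626762e-01  1.71990243e+02] [ 1.07153632e+01  1.23677341e+01 -1.19057383e+01  8.12074757e-03
 -6.58395136e+01 -1.08728411e+02]
[180.  -32.   -7.9] [ 0.52 -0.07 -0.85]
[-180.    32.   172.1] [ 0.52 -0.07 -0.85]
knob [ 0.67944634 -0.04353654  0.135     ]
pre [ 0.64207417 -0.03835072  0.19538102] ([-5.8, 5.64, 2.23], [-0.001, -0.56, -0.002])
top [(np.int32(575), [239.9, 172.2]), (np.int32(29), [312.7, 169.7])]
0.6 [[315.4 171.8]]
0.64 [[314.4 170.9]]
0.68 [[313.4 169.8]]
side [(np.int32(96), [248.5, 209.2]), (np.int32(1212), [240.1, 308.0])]
0.6 [[250.6 208.3]]
0.64 [[249.4 208.8]]
0.68 [[248.2 209.4]]
```

View pics/e.png

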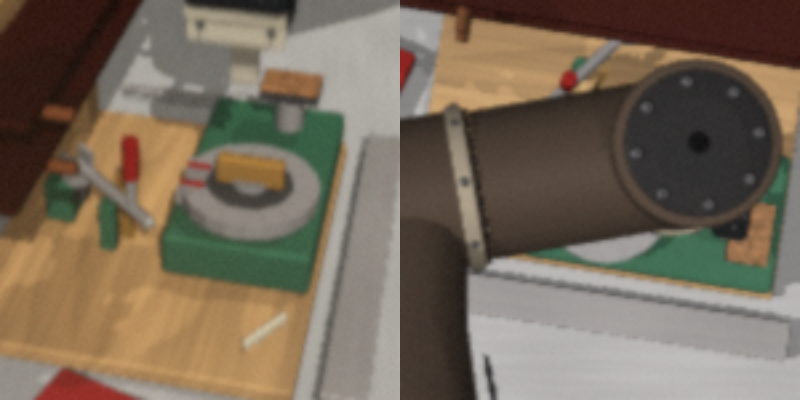

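Both stripes at side crop (195,175) face the post. The knob at side crop (130,155) and top crop (568,82) matches swing ≈0.67, so I'm going to the leaning pre-grasp pose.

Emit:
move_arm:
  targets:
    - [[-1.5,1.5,0.4],[0,-0.14,0]]
    - [[-3,3,1],[0,-0.28,0]]
    - [[-4.5,4.5,1.6],[0,-0.42,0]]
    - [[-5.8,5.7,2.2],[0,-0.56,0]]
    - [[-5.8,5.7,2.2],[0,-0.56,0]]
  jaw: 5

```text
time_s: 9.93
tcp_pos: [0.6575, -0.0684, 0.2163]
eef_rot: [-177.7, 32.1, 171.6]
contact_force: [2.2, -2.4, 2.4]
gripper_width: 0.0499
gripper_force: 0.0
```

```bash
python3 - <<'E'
from plant import r,viewer
from plan import *
st=r.get_state(); print(st['time_s'],st['tcp_pos'],st['eef_rot'],st['joints'])
Rt=rot(32,0,1);k=knob(.67,0)
for b in (.03,0): print(goto(st,tcp(k,Rt,b),Rt))
s=viewer.capture('side');t=viewer.capture('top')
print('notch side',P(s)(W(.055,0,.086)).round(1), 'per .1rad',P(s)(W(.055,.0055,.086)).round(1))
print('tcp px',P(s)(st['tcp_pos']),P(t)(st['tcp_pos']))
cv2.imwrite('pics/f.png',np.hstack([cv2.resize(s['image'][150:300,200:350],(400,400)),cv2.resize(t['image'][140:290,250:400],(400,400))]))
E
```

```text
9.925 [ 0.65754369 -0.06836059  0.21626764] [-177.70666583   32.06641657  171.57520846] [  10.93255072    3.41796069  -47.7304178    54.60902921  -15.18856685
 -160.35150068]
([2.74, 3.11, 6.63], [-0.045, 0.001, -0.008])
([2.74, 3.24, 9.63], [-0.045, 0.001, -0.008])
notch side [[271.9 215.2]] per .1rad [[271.4 216.4]]
tcp px [[258.91039822 174.65532978]] [[326.25697461 175.27881317]]
```

View pics/f.png

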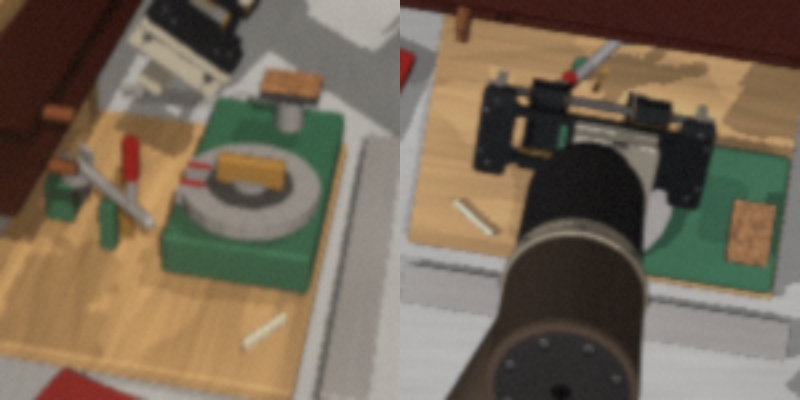

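The side view has the gripper leaning beyond the wheel and the top view shows its body short of the rack. The joints, though, sit near the wrist singularity with j6 at -160. I'll fit a quick kinematic model and choose the lean and flip from it.

```bash
cat > kin.py <<'E'
from plan import *
S=[([93.455,20.546,.682,0,-70.136,-16.507],[.15235,.65708,.2256],[179.9,0,-13.06]),
([37.52,.4837,-22.1617,.0079,-67.26,25.705],[.46072,.1119,.24386],[-179.92,-.05,-26.77]),
([11.128,12.6036,-14.3826,.0058,-63.1677,51.854],[.57019,-.08335,.19751],[179.9,.118,-27.015]),
([11.2457,18.0266,-21.5325,-.0105,-50.3847,37.674],[.57089,-.08199,.09755],[-179.95,-.03,-41.087]),
([10.715,12.3677,-11.906,.008,-65.8395,-108.728],[.5768,-.08611,.21784],[-179.957,-.105,171.99]),
([10.93255,3.41796,-47.73042,54.609,-15.18857,-160.3515],[.65754,-.06836,.21627],[-177.707,32.066,171.575])]
def fk(q,p):
    a,L1,L2,e,h,d,lat,s4,s6,y0=p; q=np.radians(q); dep=q[1]-q[2]
    B=R.from_euler('z',q[0]); w=B.apply([a+L1*np.sin(q[1])+L2*np.cos(dep)+e*np.sin(dep), -lat, h+L1*np.cos(q[1])-L2*np.sin(dep)+e*np.cos(dep)])
    O=B*R.from_euler('y',dep)*R.from_euler('x',s4*q[3])*R.from_euler('y',-q[4])*R.from_euler('x',s6*q[5])
    T=O*R.from_matrix(np.array([[0,0,1],[0,1,0],[-1,0,0]]).astype(float))*R.from_euler('z',y0)
    return w+T.apply([0,0,d]),T
def fit():
    best=None
    for s4 in (1,-1):
     for s6 in (1,-1):
      for y0 in (np.pi/2,-np.pi/2,0,np.pi):
        def f(p):
            o=[]
            for q,x,e in S:
                X,T=fk(q,[*p,s4,s6,y0]); o+=[*(X-x)*1e3,*((R.from_euler('xyz',e,degrees=True).inv()*T).as_rotvec()*100)]
            return np.array(o)
        s=least_squares(f,[0,.4,.4,.0,.4,.2,.192])
        if best is None or s.cost<best[0]: best=(s.cost,[*s.x,s4,s6,y0],f(s.x))
    return best
def ik(pos,Rt,p,q0):
    lo=np.array([-176,-82,-58.2,-173.8,-174.7,-.2]);lo=np.array([-176,-82,-58.2,-173.8,-174.7,-173.6]);hi=np.array([176,121.7,71.7,95.5,-.2,173.6])
    def f(q):
        X,T=fk(q,p); return np.r_[(X-pos)*1e2,(Rt.inv()*T).as_rotvec()*10]
    return least_squares(f,np.clip(q0,lo+.1,hi-.1),bounds=(lo,hi))
E
python3 - <<'E'
from kin import *
b=fit(); print(b[0],np.round(b[1],4)); print(b[2].reshape(-1,6).round(1).tolist())
p=b[1]; np.save('p.npy',p)
for fl in (0,1):
  for lean in (20,25,30,35):
    for sw,a in ((.67,0),(.67,.32),(0,.32),(0,0)):
        Rt=rot(lean,0,fl); pos=tcp(knob(sw,a),Rt); best={}
        for q0 in ([11,10,-30,50,-20,-160],[11,10,-30,0,-20,70],[11,10,-30,90,-20,-20],[11,10,-30,-90,-20,150],[11,10,-30,-170,-20,-100],[11,10,-30,-100,-20,0],[11,10,-30,-170,-20,60]):
            s=ik(pos,Rt,p,q0)
            if s.cost<1e-4: best[tuple(s.x.round(0))]=1
        print(fl,lean,sw,a,[list(map(int,k)) for k in best])
E
```

```text
5607.48372583906 [ 0.2026  0.5247  0.243   0.033   0.1777  0.4049  0.1774 -1.     -1.
 -1.5708]
[[-13.1, -21.0, -13.1, 0.2, 0.0, -0.0], [0.0, 18.2, -9.5, 0.0, -0.0, 0.0], [1.3, 15.0, 6.4, 0.0, 0.0, 0.0], [26.4, 20.0, 44.8, -0.0, -0.0, 0.0], [-4.1, 13.9, -2.4, 0.0, -0.0, -0.0], [-9.3, -75.1, -26.3, 0.0, -0.0, -0.0]]
0 20 0.67 0 [[16, 17, -39, 27, -18, 41]]
0 20 0.67 0.32 [[14, 16, -32, 18, -25, 53]]
0 20 0 0.32 [[10, 15, -34, 16, -23, 58]]
0 20 0 0 [[11, 15, -42, 25, -15, 47]]
0 25 0.67 0 [[18, 16, -46, 63, -12, 4]]
0 25 0.67 0.32 [[15, 14, -39, 36, -16, 34]]
0 25 0 0.32 [[12, 13, -42, 35, -14, 38]]
0 25 0 0 [[12, 14, -50, 71, -9, 1]]
0 30 0.67 0 []
0 30 0.67 0.32 [[17, 13, -47, 79, -12, -10]]
0 30 0 0.32 [[13, 12, -49, 87, -10, -15]]
0 30 0 0 []
0 35 0.67 0 []
0 35 0.67 0.32 []
0 35 0 0.32 []
0 35 0 0 []
1 20 0.67 0 [[16, 17, -39, 27, -18, -139]]
1 20 0.67 0.32 [[14, 16, -32, 18, -25, -127]]
1 20 0 0.32 [[10, 15, -34, 16, -23, -122]]
1 20 0 0 [[11, 15, -42, 25, -15, -133]]
1 25 0.67 0 []
1 25 0.67 0.32 [[15, 14, -39, 36, -16, -146]]
1 25 0 0.32 [[12, 13, -42, 35, -14, -142]]
1 25 0 0 []
1 30 0.67 0 []
1 30 0.67 0.32 []
1 30 0 0.32 []
1 30 0 0 []
1 35 0.67 0 []
1 35 0.67 0.32 []
1 35 0 0.32 []
1 35 0 0 []
```

Emit:
move_arm:
  targets:
    - [[1.4,0,-2.6],[0,0.06,0]]
    - [[2.7,0,-5.3],[-0.03,0.12,0]]
    - [[2.7,0,-5.3],[-0.03,0.12,0]]

```text
time_s: 10.4
tcp_pos: [0.6077, -0.0576, 0.2486]
eef_rot: [-179.9, 25.1, 171.1]
contact_force: [0.8, 0.6, 0.9]
gripper_width: 0.05
gripper_force: 0.0
```

Emit:
move_arm:
  targets:
    - [[0,0,0],[0,0,-0.18]]
    - [[0,0,0],[0,0,-0.36]]
    - [[0,0,0],[0,0,-0.54]]
    - [[0,0,0],[0,0,-0.72]]
    - [[0,0,0],[0,0,-0.9]]

```text
time_s: 11.02
tcp_pos: [0.6075, -0.0602, 0.2459]
eef_rot: [-159.5, 14.7, -134.3]
contact_force: [0.5, 1.3, -0.6]
gripper_width: 0.0498
gripper_force: 0.0
```

Emit:
move_arm:
  targets:
    - [[0,0,0],[0,0,-0.18]]
    - [[0,0,0],[0,0,-0.36]]
    - [[0,0,0],[0,0,-0.54]]
    - [[0,0,0],[0,0,-0.72]]
    - [[0,0,0],[0,0,-0.9]]

```text
time_s: 11.65
tcp_pos: [0.6075, -0.0602, 0.2459]
eef_rot: [-155.6, -6.2, -86.7]
contact_force: [0.1, -0.1, -0.8]
gripper_width: 0.0499
gripper_force: 0.0
```

Emit:
move_arm:
  targets:
    - [[0,0,0],[0,0,-0.18]]
    - [[0,0,0],[0,0,-0.36]]
    - [[0,0,0],[0,0,-0.54]]
    - [[0,0,0],[0,0,-0.72]]
    - [[0,0,0],[0,0,-0.9]]

```text
time_s: 12.28
tcp_pos: [0.6076, -0.0602, 0.2459]
eef_rot: [-169.3, -22.8, -36.0]
contact_force: [-0.4, -0.7, 0.4]
gripper_width: 0.0503
gripper_force: 0.0
```

```bash
python3 - <<'E'
from plant import r
from plan import *
st=r.get_state(); print(st['time_s'],st['tcp_pos'],st['eef_rot'],st['joints'])
for lean in (22,25,28):
    Rt=rot(lean);k=knob(.67,0)
    for b in (.07,): print(lean,tcp(k,Rt,b),goto(st,tcp(k,Rt,b),Rt))
E
```

```text
12.275 [ 0.60756339 -0.06018758  0.24593779] [-169.31950328  -22.82657258  -35.96732754] [ 19.18779343  -0.39037423 -35.94765686  21.6394922  -34.14409582
  21.18343719]
22 [ 0.66109593 -0.0402752   0.18247181] ([0.45, -3.36, 7.84], [0.004, -0.056, -0.449])
25 [ 0.65866106 -0.03993733  0.18140296] ([0.21, -3.25, 7.83], [0.015, -0.005, -0.449])
28 [ 0.65628494 -0.03960762  0.18020692] ([-0.03, -3.13, 7.83], [0.027, 0.047, -0.448])
```

Emit:
move_arm:
  targets:
    - [[0,-0.8,2],[0,0,-0.15]]
    - [[0.1,-1.6,4],[0.01,0,-0.3]]
    - [[0.2,-2.5,6],[0.015,0,-0.449]]
    - [[0.2,-3.3,7.8],[0.015,0,-0.449]]
    - [[0.2,-3.3,7.8],[0.015,0,-0.449]]

```text
time_s: 12.9
tcp_pos: [0.6584, -0.0396, 0.1803]
eef_rot: [-180.0, -25.1, -8.2]
contact_force: [-0.3, -0.9, -0.5]
gripper_width: 0.05
gripper_force: 0.0
```

```bash
python3 - <<'E'
from plant import r,viewer
from plan import *
st=r.get_state(); print(st['time_s'],st['tcp_pos'],st['eef_rot'],st['joints'])
Rt=rot(25);k=knob(.67,0)
for b in (.03,0): print(goto(st,tcp(k,Rt,b),Rt))
s=viewer.capture('side');t=viewer.capture('top')
print('tcp px',P(s)(st['tcp_pos']),P(t)(st['tcp_pos']))
cv2.imwrite('pics/g.png',np.hstack([cv2.resize(s['image'][140:260,200:320],(400,400)),cv2.resize(t['image'][120:240,250:370],(400,400))]))
E
```

```text
12.9 [ 0.65840131 -0.03961056  0.1802711 ] [-179.98499555  -25.10423468   -8.23816347] [ 17.91269417   8.04896137 -38.04267939  27.8449102  -23.5678039
  40.19514139]
([0.07, 0.02, 3.91], [0.002, -0.002, -0.005])
([0.06, 0.01, 6.91], [0.002, -0.002, -0.005])
tcp px [[257.22090244 194.53793659]] [[313.25700607 176.47600409]]
```

View pics/g.png

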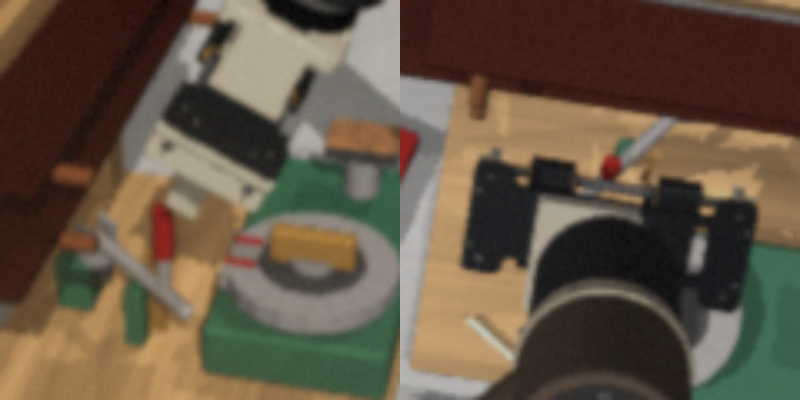

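The jaw straddles the knob: in the top crop the fingers are at (553,175) and (680,190), the knob at (612,168). I'm advancing along the tool axis.

Emit:
move_arm:
  targets:
    - [[0,0,3],[0,0,0]]
    - [[0,0,5.5],[0,0,0]]
    - [[0,0,6.8],[0,0,0]]
    - [[0,0,6.8],[0,0,0]]

```text
time_s: 13.5
tcp_pos: [0.6871, -0.0443, 0.121]
eef_rot: [-179.9, -25.3, -8.3]
contact_force: [-0.0, -1.0, -0.5]
gripper_width: 0.0497
gripper_force: 0.0
```

Emit:
move_arm:
  targets:
    - [[0,0,0],[0,0,0]]
    - [[0,0,0],[0,0,0]]
    - [[0,0,0],[0,0,0]]
    - [[0,0,0],[0,0,0]]
    - [[0,0,0],[0,0,0]]
  jaw: 1
  squeeze: 8

```text
time_s: 14.12
tcp_pos: [0.6879, -0.0431, 0.1218]
eef_rot: [-179.8, -25.3, -8.3]
contact_force: [-1.4, 0.7, 3.1]
gripper_width: 0.0162
gripper_force: 8.0
```

```bash
python3 - <<'E'
from plant import r,viewer
from plan import *
st=r.get_state(); print(st['time_s'],st['tcp_pos'],st['eef_rot'],st['joints'],st['gripper_width'],st['contact_force'])
R0=R.from_euler('xyz',st['eef_rot'],degrees=True); g=np.array(st['tcp_pos'])+R0.apply([0,0,-.0188]); print('gp',g,'knob',knob(.67,0))
for sw,a,ro in ((.67,.15,.09),(.67,.33,.18),(.4,.33,.12),(.2,.33,.06),(0,.3,0),(0,.1,0),(0,0,0)):
    print(sw,a,goto(st,np.array(st['tcp_pos'])+tcp(knob(sw,a),rot(25,ro))-tcp(knob(.67,0),rot(25)),rot(25,ro)))
s=viewer.capture('side')
cv2.imwrite('pics/h.png',cv2.resize(s['image'][140:260,200:320],(600,600)))
E
```

```text
14.125 [ 0.68791442 -0.04311465  0.12181026] [-179.84101281  -25.34145344   -8.3095974 ] [ 12.24121054  14.14381044 -43.72821804  46.4392876  -11.7565931
  25.457831  ] 0.016234117364784674 [-1.37700248  0.65175975  3.10272417]
gp [ 0.67994476 -0.04200336  0.13880113] knob [ 0.68009376 -0.04291137  0.135     ]
0.67 0.15 ([1.21, 0.41, -0.86], [0.082, -0.006, 0.032])
0.67 0.33 ([2.75, 1.09, -1.63], [0.163, -0.006, 0.07])
0.4 0.33 ([1.92, 2.75, -2.01], [0.109, -0.006, 0.045])
0.2 0.33 ([1.56, 4.14, -2.17], [0.055, -0.006, 0.019])
0 0.3 ([1.14, 5.58, -2.15], [0.0, -0.006, -0.006])
0 0.1 ([-0.81, 5.59, -1.36], [0.0, -0.006, -0.006])
0 0 ([-1.72, 5.6, -0.83], [0.0, -0.006, -0.006])
```

View pics/h.png

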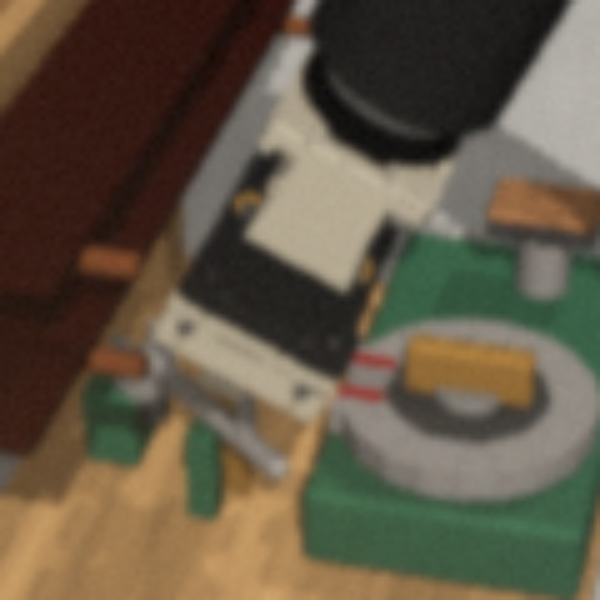

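The fingers hold the knob (opening 16.2 mm) and the bar is still parked. Next I lift it.

Emit:
move_arm:
  targets:
    - [[0.6,0.2,-0.45],[0.02,0,0]]
    - [[1.2,0.45,-0.86],[0.04,0,0]]
    - [[1.9,0.8,-1.2],[0.06,0,0]]
    - [[2.6,1.15,-1.55],[0.08,0,0]]
    - [[2.6,1.15,-1.55],[0.08,0,0]]
  squeeze: 12

```text
time_s: 14.8
tcp_pos: [0.7025, -0.0571, 0.1459]
eef_rot: [-175.2, -25.2, -8.4]
contact_force: [-4.3, 4.2, -0.6]
gripper_width: 0.0169
gripper_force: 11.7
```

```bash
python3 - <<'E'
from plant import r,viewer
from plan import *
st=r.get_state(); print(st['time_s'],st['tcp_pos'],st['eef_rot'],st['joints'],st['gripper_width'],st['contact_force'])
R0=R.from_euler('xyz',st['eef_rot'],degrees=True); g=np.array(st['tcp_pos'])+R0.apply([0,0,-.0188]); print('gp',g-[0,0,.0038],'knob',knob(.67,.31))
for sw,a,ro in ((.5,.32,.06),(.35,.32,.05),(.2,.32,.03),(0.1,.32,0.02),(0,.3,0),(0,.1,0),(0,0,0)):
    print(sw,a,goto(st,np.array(st['tcp_pos'])+tcp(knob(sw,a),rot(25,ro))-tcp(knob(.67,.31),rot(25,.08)),rot(25,ro)))
s=viewer.capture('side')
cv2.imwrite('pics/i.png',cv2.resize(s['image'][140:260,200:320],(600,600)))
E
```

```text
14.8 [ 0.70245161 -0.05712483  0.14588627] [-175.22620759  -25.23506484   -8.42777125] [ 13.27969352  14.37261436 -30.29632495  13.13922083 -20.55681748
  58.05949929] 0.01689008541884213 [-4.31381945  4.18631229 -0.55129963]
gp [ 0.6943213  -0.05750188  0.15903312] knob [ 0.69465256 -0.05813998  0.15983362]
0.5 0.32 ([-0.48, 1.02, -0.39], [-0.025, -0.004, 0.017])
0.35 0.32 ([-0.86, 1.96, -0.64], [-0.034, -0.004, 0.013])
0.2 0.32 ([-1.1, 2.96, -0.84], [-0.052, -0.004, 0.005])
0.1 0.32 ([-1.19, 3.65, -0.94], [-0.061, -0.004, 0.0])
0 0.3 ([-1.41, 4.37, -0.95], [-0.079, -0.004, -0.008])
0 0.1 ([-3.37, 4.45, -0.17], [-0.079, -0.004, -0.008])
0 0 ([-4.28, 4.5, 0.36], [-0.079, -0.004, -0.008])
```

View pics/i.png

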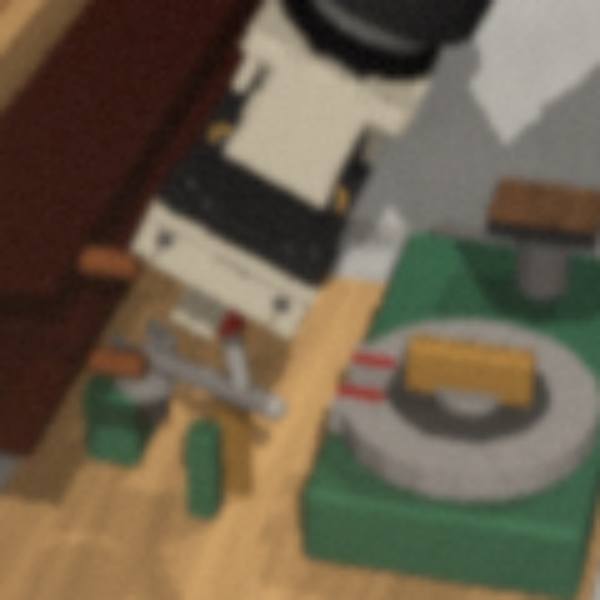

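The bar is clearly raised above the keeper, with the red knob at crop (230,325). I'm swinging it across.

Emit:
move_arm:
  targets:
    - [[-0.45,1.0,-0.45],[-0.02,0,0]]
    - [[-0.85,1.95,-0.7],[-0.03,0,0]]
    - [[-1.1,2.95,-0.9],[-0.05,0,0]]
    - [[-1.2,3.65,-0.95],[-0.06,0,0]]
    - [[-1.4,4.4,-0.95],[-0.08,0,0]]

```text
time_s: 15.48
tcp_pos: [0.6819, -0.0993, 0.1464]
eef_rot: [-179.8, -25.4, -8.3]
contact_force: [-1.2, 1.9, 1.0]
gripper_width: 0.0156
gripper_force: 12.0
```

```bash
python3 - <<'E'
from plant import r,viewer
from plan import *
st=r.get_state(); print(st['time_s'],st['tcp_pos'],st['eef_rot'],st['joints'],st['gripper_width'],st['contact_force'])
R0=R.from_euler('xyz',st['eef_rot'],degrees=True); g=np.array(st['tcp_pos'])+R0.apply([0,0,-.0188]); print('gp',g-[0,0,.0038],'knob',knob(0,.3),knob(.1,.3))
for sw,a,ro in ((0,.3,0),(0,.15,0),(0,.05,0),(0,0,0)):
    print(sw,a,goto(st,[0,0,.0038]+tcp(knob(sw,a),rot(25,ro)),rot(25,ro)))
E
```

```text
15.475 [ 0.68191233 -0.09927747  0.14642519] [-179.84861092  -25.39704281   -8.30890443] [ 10.6553149   12.74075968 -36.81839783  26.3275646  -17.97691921
  47.55579729] 0.015612541913770785 [-1.24798633  1.91583147  1.03410707]
gp [ 0.67392671 -0.09816143  0.15960825] knob [ 0.67322168 -0.09838202  0.15914033] [ 0.67452348 -0.09153491  0.15914033]
0 0.3 ([-0.09, 0.03, 0.01], [0.0, -0.007, -0.006])
0 0.15 ([-1.58, 0.04, 0.56], [0.0, -0.007, -0.006])
0 0.05 ([-2.51, 0.05, 1.05], [0.0, -0.007, -0.006])
0 0 ([-2.96, 0.05, 1.32], [0.0, -0.007, -0.006])
```

Emit:
move_arm:
  targets:
    - [[-0.8,0.05,0.3],[0,0,0]]
    - [[-1.6,0.05,0.56],[0,0,0]]
    - [[-2.05,0.05,0.8],[0,0,0]]
    - [[-2.5,0.05,1.05],[0,0,0]]
    - [[-2.8,0.05,1.25],[0,0,0]]

```text
time_s: 16.1
tcp_pos: [0.6619, -0.0969, 0.1231]
eef_rot: [-179.8, -25.4, -8.3]
contact_force: [-2.1, 0.2, 4.1]
gripper_width: 0.0156
gripper_force: 12.0
```

```bash
python3 - <<'E'
from plant import r,viewer
from plan import *
st=r.get_state(); print(st['time_s'],st['tcp_pos'],st['eef_rot'],st['joints'],st['gripper_width'],st['contact_force'])
R0=R.from_euler('xyz',st['eef_rot'],degrees=True); g=np.array(st['tcp_pos'])+R0.apply([0,0,-.0188]); print('gp',g-[0,0,.0038],'knob',knob(0,.0),knob(.1,.0))
s=viewer.capture('side'); cv2.imwrite('pics/j.png',cv2.resize(s['image'][160:260,210:310],(600,600)))
E
```

```text
16.1 [ 0.66189813 -0.09691215  0.12311383] [-179.84210982  -25.38362926   -8.30784145] [  8.67138451  12.42984283 -44.31644633  38.89927785 -11.25378879
  36.22657593] 0.01556559864262352 [-2.07196759  0.19223145  4.07963029]
gp [ 0.65391612 -0.09579894  0.13629877] knob [ 0.65314076 -0.09559556  0.135     ] [ 0.65482106 -0.08675763  0.135     ]
```

Emit:
move_arm:
  targets:
    - [[0,0,0],[0,0,0]]
    - [[0,0,0],[0,0,0]]
    - [[0,0,0],[0,0,0]]
    - [[0,0,-3],[0,0,0]]
    - [[0,0,-6],[0,0,0]]
  jaw: 5

```text
time_s: 16.77
tcp_pos: [0.6356, -0.0927, 0.1767]
eef_rot: [-179.8, -25.2, -8.3]
contact_force: [1.0, -0.4, 0.3]
gripper_width: 0.0497
gripper_force: 0.0
```

Emit:
move_arm:
  targets:
    - [[0,0,-4],[0,0,0]]
    - [[0,0,-8],[0,0,0]]
    - [[0,0,-8],[0,0,0]]
    - [[0,0,-8],[0,0,0]]

```text
time_s: 17.27
tcp_pos: [0.6021, -0.0882, 0.249]
eef_rot: [-179.8, -25.3, -8.3]
contact_force: [-0.0, -0.3, -0.2]
gripper_width: 0.0503
gripper_force: 0.0
```

```bash
python3 - <<'E'
from plant import r,viewer
from plan import *
st=r.get_state(); print(st['time_s'],st['tcp_pos'],st['contact_force'])
s=viewer.capture('side');t=viewer.capture('top')
for c,d in (('top',t),('side',s)):
    hsv=cv2.cvtColor(d['image'],cv2.COLOR_BGR2HSV); m=((hsv[...,0]<8)|(hsv[...,0]>172))&(hsv[...,1]>150)&(hsv[...,2]>90)
    n,l,q,ce=cv2.connectedComponentsWithStats(m.astype(np.uint8)); print(c,[(q[i,4],ce[i].round(1).tolist()) for i in range(1,n) if q[i,4]>4])
    for sw,a in ((0,0),(.08,0),(0,.1)): print(sw,a,P(d)(knob(sw,a)).round(1))
cv2.imwrite('pics/k.png',np.hstack([cv2.resize(s['image'][160:260,210:310],(400,400)),cv2.resize(t['image'][130:230,270:370],(400,400))]))
E
```

```text
17.275 [ 0.60209579 -0.0882452   0.24895289] [-0.04767157 -0.25609303 -0.18302741]
top [(np.int32(728), [238.5, 176.3]), (np.int32(29), [333.7, 180.8]), (np.int32(10), [335.5, 193.5])]
0 0 [[334.3 181. ]]
0.08 0 [[331.5 180.5]]
0 0.1 [[335.  178.4]]
side [(np.int32(80), [262.3, 197.8]), (np.int32(1219), [240.2, 308.1])]
0 0 [[262.2 197.6]]
0.08 0 [[261.4 199.2]]
0 0.1 [[259.8 194.4]]
```

View pics/k.png

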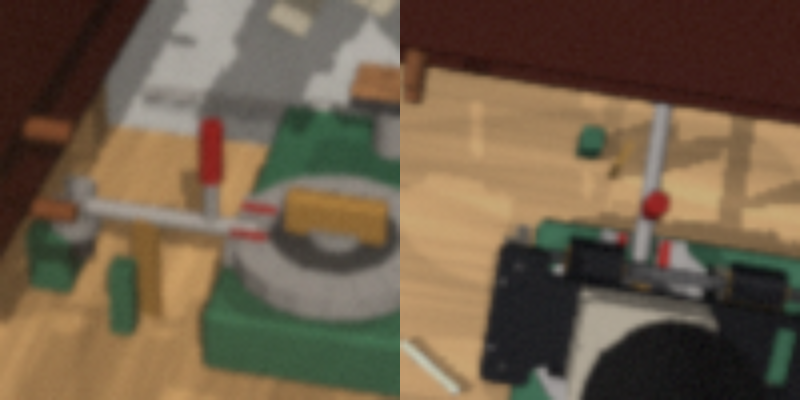

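The bar lies level between the two red stripes at side crop (245,225). The knob pixels match swing 0 and lift 0 in both cameras, so I'm handing in.

```bash
python3 -c "
from plant import r
print(r.close_job())"
```

```text
the job is handed in; nothing more can be done
None
```

I wound the wheel until its notch faced the post, lifted the latch bar over the keeper, lowered it into the notch, released it and handed the job in at about 17 s. Both cameras showed the bar level and centred in the notch, but the hand-in returned no verdict.

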